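# Clamp the guide roller in the bench clamp

### The arm

A 6-joint arm with a two-finger parallel gripper is mounted at the origin on the work surface. World frame = base frame: x ahead of the robot, y to its left, z up, the work surface at z = 0. Lengths are in m, angles in rad, forces in N, time in s.
With the tool pointing down it reaches from about 0.375 to 0.975 m from the base axis. Payload 3.8 kg.
Tool frame: the origin (TCP) lies midway between the tips of the shut fingers; the grasp point (between the pads) lies 19 mm behind it; z points along the fingers, y is the direction in which the jaws open and shut (so a half turn about z gives the same grasp; the last joint's range is limited). The gripper opens to 85 mm and grips with 20 to 120 N. Pads are 22 mm wide; open, the fingers measure 114 mm over their backs; the gripper's body (76 mm by 85 mm) begins 54 mm behind the grasp point. The pads swing forward as they close: fully open they stand 13 mm farther back than shut.
Start: joints at [1.069, 0.264, 1.604, -0, 1.274, -0.037], TCP at [0.303, 0.603, 0.231] pointing down, gripper open.
Joint ranges: [-2.63, 2.63], [-0.94, 2.18], [0.31, 2.57], [-1.31, 4.45], [0, 2.66], [-2.55, 2.55]. Speed limits (rad/s): [2.57, 2.57, 3.14, 3.14, 3.14, 3.14].

### API

Orientations are given as a rotation vector (axis times angle).
In Python, from workcell import bot gives the robot as it stands.
- The arm moves only by the tool drive_tool, never from a script. Its argument "deltas" is a list of rows, each an object with "hand": the opening, from 0 (shut) to 1 (fully open); "offset": the shift along the world's x, y, z in cm, a list of three; "angular": the turn, a rotation vector about the world's x, y, z in degrees, a list of three. A call has 1 to 8 rows; each row is the pose to reach, as a shift and turn from the pose commanded when the call began; what a row does not reach only later rows make up. A row lasts 1/8 s, in which the tool goes at most 62.5 mm and 10.7 degrees, less where a joint would pass 70% of its speed; a pose out of reach is approached as far as the arm can. A call with a gripper value outside its range is refused whole. The fingers move at their own pace and stop on an object; "force" is the grip in N (left out, the last holds). Time passes only in rows, so rows that repeat a pose let the fingers close. It gives the time, the measured TCP pose, the force and the opening at its end, in the units of the state.
- bot.read_state(): the state, without advancing time (a new reading comes with each control period).
- bot.read_camera(name): name is "scene" or "top" or "wrist"; returns a dict with "frame" (400x640x3 uint8, blue, green, red), "mtx" (3x3 intrinsics, pixels), "R" (3x3) and "t" (3): a world point X has camera coordinates R X + t. Camera axes: x right, y down, z forward; pixel columns grow to the right and rows downward; lengths in m; the calibration is good to about 2 mm. A picture is of the moment at which its call begins. There is no depth.
- bot.finish_job(): hands the job in, once; it reports no verdict.
The state is a dict: "time": time; "q": joint angles; "joint_vel": joint speeds; "joint_torque": joint torques, N m; "tool_pos": TCP position; "tcp_rot": TCP orientation; "wrist_force": force on the tool from outside, world axes, zero at the start; "torque": the same for the moment, N m; "width": opening from 0.0 (shut) to 1.0 (fully open).
Only numpy, scipy, OpenCV 4.12 (cv2) and the standard library are available. Lean on these libraries where they do the work, as an engineer would, in place of code of your own. Each camera call takes 0.05 s, during which the arm holds its last target. There are 200 camera calls.

### The job

Stand the black guide roller upright on the clamp's base plate, between the orange jaw pad and the V-block, and let go of it. Then squeeze the clamp's red trigger again and again until the jaw holds the roller firmly in the V-block, without overtightening the pad. Move the jaw only with its trigger, leave the other things on the bench where they are, and let go of the clamp at the end.

Things in the scene. Friction and masses are not known exactly. Their poses are not given: they have to be found in the camera images.
- roller: The part: black cylinder, 40 mm diameter, 70 mm tall, green band near the top, aluminium core in the top face, 0.10 to 0.20 kg; loose, standing upright. Origin: centre of its underside, z up along its axis. It starts at one of two places, swapped at random with the white-capped jar.
- clamp: Clamp fixed to the bench. Origin: under its grey base plate, on the centre line; x: the jaw's closing direction, z up. Plate 305 x 110 mm (x -175 to 130 mm), top at z = 12 mm. Along +x: yellow fixed handle, red trigger in a black housing, toothed steel bar, jaw with orange pad, free nest, aluminium V-block (50 mm tall, 90 degrees, polished, open towards the pad).
- nest (a point): Point on top of the base plate (clamp frame x = 42 mm, y = 0, z = 12 mm) where the roller's underside centre is to be set down, within 5 mm; axes as the clamp's. It clears pad and V-block there by 6 mm or more; fingers have room along the clamp's y. Home in the V-block its axis is at y = 0, x = 56 mm; the V-block is set up to 4 mm off along x, differently each time and not measured.
- jaw: Sliding jaw. Origin: middle of the pad's front face (40 x 44 mm) while uncompressed, clamp frame z = 45 mm, x = 0 to 10 mm at the start; axes as the clamp's. A brake holds the jaw where it was pushed to, against up to 16 N. The springy pad gives 8 N per mm. Firm: pad force 8 N or more with the trigger let go; above 35 N the pad is damaged; on letting go, more than 16 N falls back to 10 to 16 N.
- trigger_front (a point): Front of the round finger rest (16 mm bar along the clamp's y, 30 mm long) on the red trigger: clamp frame x = -85 mm, z = 151 mm at rest. Pivot at x = -105 mm, z = 95 mm; trigger top at z = 169 mm. Squeeze it along the clamp's -x, to the handle. Force at the rest: 3 N for the spring, 12 to 13 N while the jaw runs free, + 1 N per 1.8 N at the pad: about 17 N gives 9 N, 20 N 15 N, 31 N 35 N.
- handle_back (a point): Middle of the back face of the yellow fixed handle (30 mm wide, 18 mm thick, top at z = 170 mm), clamp frame x = -145 mm, y = 0, z = 150 mm. Handle back to trigger front: 60 mm released, 40 mm squeezed fully. The housing between and beside them is no higher than z = 105 mm.
- trigger (a joint): Trigger angle: 0 released, 0.36 rad squeezed to its stop (20 mm at the finger rest); a spring returns it. A free full squeeze advances the jaw by 6 to 11 mm through a ratchet of 4 mm teeth (the first part of each squeeze can be idle, finding a tooth); 3 to 7 squeezes are needed. Once the roller is pinched, the trigger stalls under a limited force and the jaw gains under 3 mm.
- jar: Bystander: small jar with a white cap, 46 mm diameter, 75 mm tall; origin at the centre of its underside.
- bin: Bystander: blue open bin, 150 x 100 x 65 mm; origin at the centre of its underside.
- driver: Bystander: screwdriver lying on the bench; origin under its middle.
- carton: Bystander: closed cardboard carton, 80 x 120 x 60 mm; origin at the centre of its underside.
Mind the look-alikes: they are no part of the job. What is shaped like the roller but pink or purple is not meant.

How it is judged:
On the way, in this order (a step that is already met when the one before it is completed fails the run):
1. the roller stands upright on the base plate between pad and V-block, released (x of roller in the frame of clamp between 0.02 and 0.066 m and y of roller in the frame of clamp between -0.012 and 0.012 m and z of roller in the frame of clamp between 0.009 and 0.015 m and angle between roller's own z axis and vertical below 0.06 rad and contact force between the fingers and roller below 0.2 N), for 0.2 s.
2. the jaw grips the roller with 8 N or more, the trigger let go (contact force between jaw and roller above 8 N and value of joint trigger below 0.04 rad), for 0.2 s.
At the end, for the whole second after the job is handed in: The roller stands upright (within 0.08 rad) on the base plate, home in the V-block (axis within 5 mm of the clamp's centre line, between 46 and 66 mm along its x), at rest, held by the jaw pad with 8 N or more, and the trigger is released (below 0.04 rad) (all of step 2 and x of roller in the frame of clamp between 0.046 and 0.066 m and y of roller in the frame of clamp between -0.005 and 0.005 m and z of roller in the frame of clamp between 0.008 and 0.017 m and angle between roller's own z axis and vertical below 0.08 rad and linear speed of roller below 0.01 m/s); the robot touches nothing.
It fails at once if pad force on the roller above 35 N (contact force between jaw and roller above 35 N).
It fails at once if the jaw, pad or bar pushed by the robot with more than 5 N (contact force between any of the fingers, the arm and jaw above 5 N).
It fails at once if jar, bin, screwdriver or carton moved by more than 20 mm (distance of any of jar, bin, driver, carton from where it was at the start of the episode above 0.02 m).
It also fails if it takes over 61 s, if anything falls off the work surface, if the arm or the gripper's body presses on something with over 40 N, if the wrist force passes 120 N, or if a joint passes its speed limit or range.

## Working session

There is one attempt and no reset: what is moved stays moved. The work goes in short steps, Python scripts to look and compute and a tool call to move; the robot and the scene stay as the last step left them, time stands still between calls to the robot, and variables do not carry over. Pictures are saved under pics/ and viewed, about 8 in all and at most 12, crops included, and the job is handed in when it is done.

Besides the shell and the picture viewer there is one more tool, called after ">>>" in YAML: its name, and indented under it one key for each argument. drive_tool: Moves the arm, as the interface text tells. Its arguments: {"type":"object","properties":{"deltas":{"type":"array"},"force":{"type":"number"}},"required":["deltas"]}

```bash
mkdir -p pics; cat > h.py <<'E'
import numpy as np, cv2
from workcell import bot
def shot(name, fn):
    c=bot.read_camera(name); cv2.imwrite('pics/'+fn,c['frame']); np.savez('pics/'+fn+'.npz',**{k:np.array(c[k]) for k in('frame','mtx','R','t')}); return c
def ray(c,uv,z):
    K,R,t=np.array(c['mtx']),np.array(c['R']),np.array(c['t']).ravel()
    d=R.T@np.linalg.solve(K,[uv[0],uv[1],1.]); o=-R.T@t
    return o+d*(z-o[2])/d[2]
def proj(c,X):
    K,R,t=np.array(c['mtx']),np.array(c['R']),np.array(c['t']).ravel()
    p=K@(R@np.array(X)+t); return p[:2]/p[2]
E
python3 - <<'E'
from h import *
s=bot.read_state(); print(s)
for n in('scene','top'):
    c=shot(n,n+'0.png'); print(n,-np.array(c['R']).T@np.array(c['t']).ravel())
E
```

```text
{'time': 0.0, 'q': array([ 1.06909227e+00,  2.64706457e-01,  1.60535710e+00,  1.39477712e-05,
        1.27369726e+00, -3.69216980e-02]), 'joint_vel': array([-0.00032385, -0.00044829, -0.00131847,  0.00116647, -0.00075932,
        0.00142917]), 'joint_torque': array([-2.33693763e-04, -5.15109408e+01, -3.67319870e+01, -3.70933076e-04,
        1.28739982e-02, -1.75140184e-05]), 'tool_pos': array([0.30221815, 0.60275836, 0.23000261]), 'tcp_rot': array([-0.7233948 , -3.05656483,  0.00327679]), 'wrist_force': array([-0.19475532, -0.16469356,  0.19346773]), 'torque': array([-0.01317942, -0.0662229 , -0.00553328]), 'width': 1.0020264611525544}
scene [0.96424005 0.6541078  1.04860417]
top [ 0.42364167 -0.0475786   1.41766285]
```

View pics/top0.png

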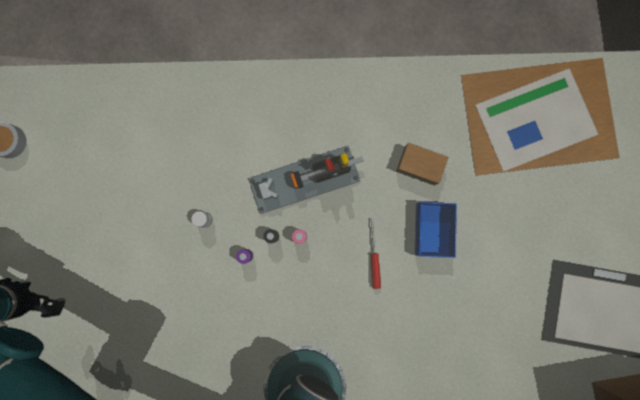

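View pics/scene0.png

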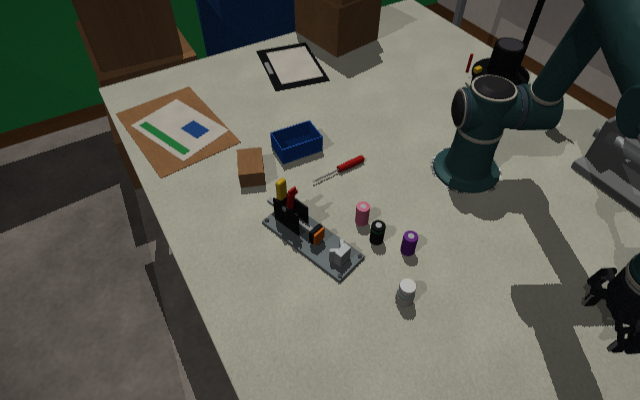

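The top view shows the roller at (271,236), pink (299,236), purple (244,256), and jar (200,218). The clamp plate spans (249,181)-(359,178), with the V-block at its left end. I'll zoom in on it.

```bash
python3 - <<'E'
from h import *
c=np.load('pics/top0.png.npz'); f=c['frame']
cv2.imwrite('pics/crop.png',cv2.resize(f[135:275,180:380],None,fx=4,fy=4,interpolation=cv2.INTER_CUBIC))
for n,uv,z in[('roller',(270.5,236),.07),('pink',(299.5,236),.07),('purple',(244,256),.07),('jar',(200,218),.075)]: print(n,ray(c,uv,z))
P=[ray(c,p,.012) for p in((249,181),(350,147),(359,178),(260,213))]
for p in P: print(p)
E
```

```text
roller [0.42638981 0.0848933  0.07      ]
pink [0.42470793 0.00560375 0.07      ]
purple [0.37352778 0.158005   0.07      ]
jar [0.47955575 0.27656138 0.075     ]
[0.58556351 0.1501411  0.012     ]
[ 0.6777324  -0.14268119  0.012     ]
[ 0.58721614 -0.16613076  0.012     ]
[0.49278798 0.11969498 0.012     ]
```

View pics/crop.png

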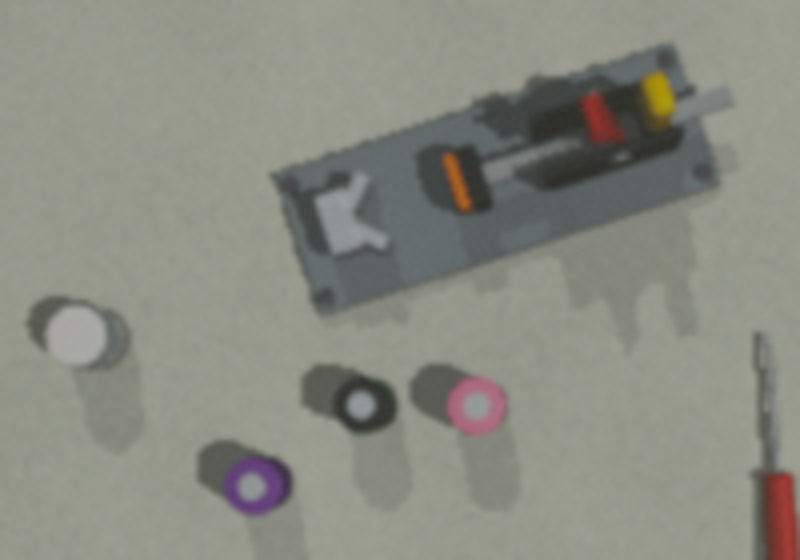

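The crop gives plate corners at (275,172), (672,43), (718,185) and (325,313), with the roller top at (364,404). The green band and black body confirm this is the right part. Next I'll fit the clamp frame.

```bash
cat >> h.py <<'E'
def fit(W,C):
    W,C=np.array(W)[:,:2],np.array(C,float)[:,:2]; w,c=W.mean(0),C.mean(0)
    a,b=W-w,C-c; th=np.arctan2((b[:,0]*a[:,1]-b[:,1]*a[:,0]).sum(),(b*a).sum())
    R=np.array([[np.cos(th),-np.sin(th)],[np.sin(th),np.cos(th)]]); return th,R,w-R@c
E
python3 - <<'E'
from h import *
c=np.load('pics/top0.png.npz')
px=lambda p:(p[0]/4+180-.375,p[1]/4+135-.375)
W=[ray(c,px(p),.012) for p in((275,172),(672,43),(718,185),(325,313))]
th,R,o=fit(W,[(.13,-.055),(-.175,-.055),(-.175,.055),(.13,.055)])
print(np.degrees(th),o,[(R@k+o).round(4) for k in((.042,0),(-.115,0))])
print([ (R.T@(w[:2]-o)).round(4) for w in W])
print('roller',ray(c,px((362,405)),.07), 'pad',R.T@(ray(c,px((457,182)),.067)[:2]-o))
E
```

```text
106.93050160145661 [0.58094657 0.0132238 ] [array([0.5687, 0.0534]), array([ 0.6144, -0.0968])]
[array([ 0.1284, -0.0542]), array([-0.1723, -0.0538]), array([-0.1711,  0.0542]), array([0.125 , 0.0538])]
roller [0.4267524  0.08591413 0.07      ] pad [0.0054862  0.00046131]
```

>>> drive_tool:
  deltas:
    - {"hand":1,"offset":[1.5,-6.2,0],"angular":[0,0,-8]}
    - {"hand":1,"offset":[3,-12.2,0],"angular":[0,0,-16]}
    - {"hand":1,"offset":[4.4,-18.2,0],"angular":[0,0,-24]}
    - {"hand":1,"offset":[5.8,-24.2,0],"angular":[0,0,-32]}
    - {"hand":1,"offset":[7.2,-30.2,0],"angular":[0,0,-40]}
    - {"hand":1,"offset":[8.6,-36.2,0],"angular":[0,0,-46.5]}
    - {"hand":1,"offset":[10,-42.2,0],"angular":[0,0,-46.5]}
    - {"hand":1,"offset":[11.4,-48,0],"angular":[0,0,-46.5]}

```text
time: 1.1
tool_pos: [0.4164, 0.1214, 0.2311]
tcp_rot: [1.871, 2.523, 0.0]
wrist_force: [0.9, 0.3, 0.3]
width: 1.003
```

>>> drive_tool:
  deltas:
    - {"hand":1,"offset":[1,-3.7,-2],"angular":[0,0,0]}
    - {"hand":1,"offset":[1,-3.7,-3],"angular":[0,0,0]}
    - {"hand":1,"offset":[1,-3.7,-3],"angular":[0,0,0]}

```text
time: 1.48
tool_pos: [0.4255, 0.0865, 0.2]
tcp_rot: [-1.871, -2.521, 0.002]
wrist_force: [0.9, 0.1, 0.6]
width: 1.0
```

```bash
python3 - <<'E'
from h import *
c=shot('wrist','w1.png'); s=bot.read_state(); print(s['tool_pos'],s['tcp_rot'],s['time'])
print(-np.array(c['R']).T@np.array(c['t']).ravel(), proj(c,[.4267,.0859,.07]), proj(c,[.5687,.0534,.012]))
E
```

```text
[0.42596793 0.08699216 0.20080928] [-1.87028818e+00 -2.52251471e+00  1.01720885e-03] 1.525
[0.40665056 0.15058274 0.34282904] [317.98652186 189.06924263] [432.02128956 240.01944255]
```

View pics/w1.png

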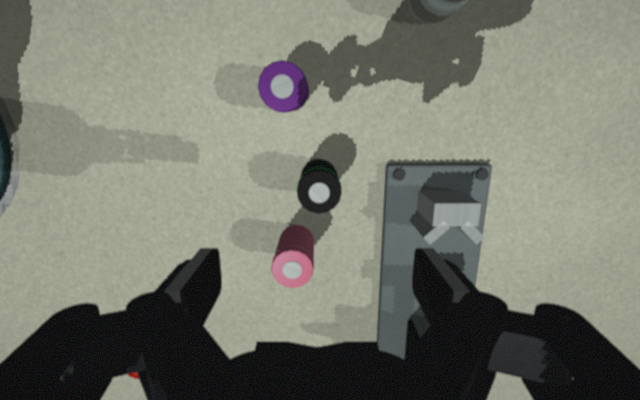

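The wrist view shows the roller core at (319,193), about 4 px from the prediction of (318,189). The V-end plate corners are at (388,163) and (490,162).

```bash
python3 - <<'E'
from h import *
c=np.load('pics/w1.png.npz')
print(ray(c,(319,193),.07),[ray(c,p,.012) for p in((388,163),(490,162))])
R=np.array([[np.cos(1.8663),-np.sin(1.8663)],[np.sin(1.8663),np.cos(1.8663)]]);o=np.array([.58095,.01322])
print([R@k+o for k in((.13,.055),(.13,-.055))])
E
```

```text
[0.42858784 0.08276196 0.07      ] [array([0.49224304, 0.11992525, 0.012     ]), array([0.59272812, 0.15161822, 0.012     ])]
[array([0.49047512, 0.12156803]), array([0.59570723, 0.15360242])]
```

>>> drive_tool:
  deltas:
    - {"hand":0.85,"offset":[0.2,-0.25,-5.5],"angular":[0,0,0]}
    - {"hand":0.85,"offset":[0.2,-0.25,-11.0],"angular":[0,0,0]}
    - {"hand":0.85,"offset":[0.2,-0.25,-15.5],"angular":[0,0,0]}
    - {"hand":0.85,"offset":[0.2,-0.25,-17.8],"angular":[0,0,0]}
    - {"hand":0.85,"offset":[0.2,-0.25,-17.8],"angular":[0,0,0]}
    - {"hand":0.3,"offset":[0.2,-0.25,-17.8],"angular":[0,0,0]}
    - {"hand":0.3,"offset":[0.2,-0.25,-17.8],"angular":[0,0,0]}
    - {"hand":0.3,"offset":[0.2,-0.25,-17.8],"angular":[0,0,0]}
  force: 30

```text
time: 2.52
tool_pos: [0.4302, 0.0845, 0.0252]
tcp_rot: [1.87, 2.521, 0.004]
wrist_force: [-2.0, 1.8, 6.9]
width: 0.464
```

>>> drive_tool:
  deltas:
    - {"hand":0.3,"offset":[0,0,0],"angular":[0,0,0]}
    - {"hand":0.3,"offset":[0,0,0],"angular":[0,0,0]}
  force: 30

```text
time: 2.78
tool_pos: [0.4303, 0.0844, 0.0252]
tcp_rot: [1.871, 2.521, 0.005]
wrist_force: [-1.9, 2.1, 6.6]
width: 0.457
```

>>> drive_tool:
  deltas:
    - {"hand":0.3,"offset":[0,0,3],"angular":[0,0,0]}
    - {"hand":0.3,"offset":[0,0,7],"angular":[0,0,0]}
    - {"hand":0.3,"offset":[2,-0.5,10],"angular":[0,0,0]}
    - {"hand":0.3,"offset":[6,-1.4,10],"angular":[0,0,0]}
    - {"hand":0.3,"offset":[10,-2.3,10],"angular":[0,0,0]}
    - {"hand":0.3,"offset":[13,-3,10],"angular":[0,0,0]}
    - {"hand":0.3,"offset":[13.8,-3.2,10],"angular":[0,0,0]}
    - {"hand":0.3,"offset":[13.8,-3.2,10],"angular":[0,0,0]}

```text
time: 3.78
tool_pos: [0.5662, 0.0517, 0.1232]
tcp_rot: [-1.872, -2.522, 0.001]
wrist_force: [-0.6, -0.3, -0.9]
width: 0.464
```

```bash
python3 - <<'E'
from h import *
c=shot('wrist','w2.png'); s=bot.read_state(); print(s['tool_pos'],s['tcp_rot'],s['time'],s['width'],s['wrist_force'])
E
```

```text
[0.56549155 0.05193679 0.12300973] [-1.87107399e+00 -2.52214409e+00  1.22642154e-03] 3.825 0.4583513530160854 [ 0.77701358 -0.49340619 -0.66092932]
```

View pics/w2.png

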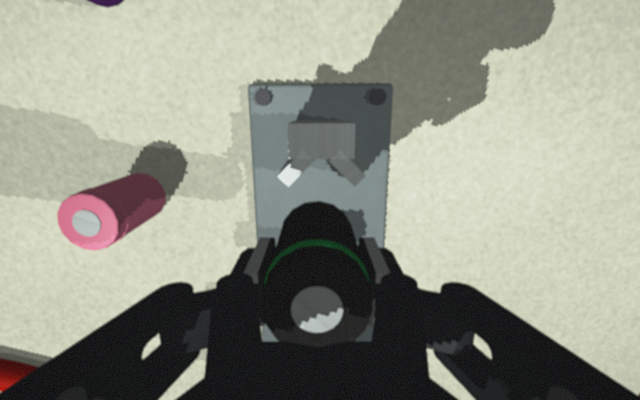

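The view shows V-end plate corners at (249,85) and (392,84), with the V-block centred at u≈321 and the held roller upright in the grip.

```bash
python3 - <<'E'
from h import *
c=np.load('pics/w2.png.npz')
W=[ray(c,p,.012) for p in((249,85),(392,84))]; print(W)
d=W[1]-W[0]; y=-d[:2]/np.linalg.norm(d[:2]); x=np.array([y[1],-y[0]]); print(np.degrees(np.arctan2(x[1],x[0])))
x=np.array([np.cos(1.8663),np.sin(1.8663)]);y=np.array([-x[1],x[0]])
m=(W[0]+W[1])[:2]/2; print('nest from w2',m-x*.088,'Vtop L/R',[( (ray(c,p,.062)[:2]-m)@x+.13,(ray(c,p,.062)[:2]-m)@y) for p in((289,123),(355,122))])
c1=np.load('pics/w1.png.npz'); m1=(ray(c1,(388,163),.012)+ray(c1,(490,162),.012))[:2]/2; print('nest w1',m1-x*.088)
E
```

```text
[array([0.49354062, 0.11722885, 0.012     ]), array([0.59553409, 0.14898519, 0.012     ])]
107.29432386526531
nest from w2 [0.57016486 0.04892133] Vtop L/R [(np.float64(0.10408836999621295), np.float64(0.019896755530203373)), (np.float64(0.1046870895455349), np.float64(-0.020917495889017503))]
nest w1 [0.56811309 0.05158604]
```

>>> drive_tool:
  deltas:
    - {"hand":0.3,"offset":[0.35,-0.05,-2],"angular":[0,0,0]}
    - {"hand":0.3,"offset":[0.35,-0.05,-4.5],"angular":[0,0,0]}
    - {"hand":0.3,"offset":[0.35,-0.05,-6.5],"angular":[0,0,0]}
    - {"hand":0.3,"offset":[0.35,-0.05,-7.8],"angular":[0,0,0]}
    - {"hand":0.3,"offset":[0.35,-0.05,-8.3],"angular":[0,0,0]}
    - {"hand":0.3,"offset":[0.35,-0.05,-8.5],"angular":[0,0,0]}
    - {"hand":0.3,"offset":[0.35,-0.05,-8.5],"angular":[0,0,0]}

```text
time: 4.7
tool_pos: [0.5707, 0.0514, 0.0389]
tcp_rot: [1.871, 2.522, 0.001]
wrist_force: [0.7, 0.3, -1.7]
width: 0.463
```

```bash
python3 - <<'E'
from h import *
c=shot('scene','s2.png'); s=bot.read_state(); print(s['tool_pos'],s['time'],s['width'],s['wrist_force'])
f=c['frame'][170:300,230:400]; cv2.imwrite('pics/s2c.png',cv2.resize(f,None,fx=4,fy=4,interpolation=cv2.INTER_CUBIC))
E
```

```text
[0.57085337 0.05140057 0.03907703] 4.75 0.45907704016819256 [ 0.32801892  0.68513498 -1.52431273]
```

View pics/s2c.png

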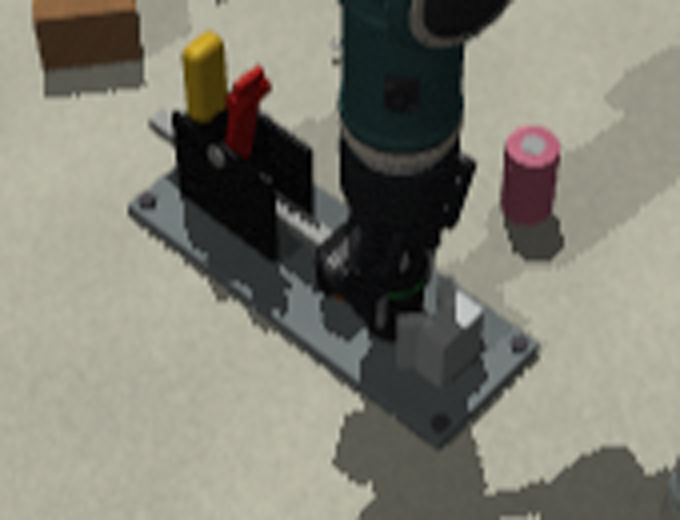

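The scene crop shows the roller standing between pad and V-block, and no contact is registered yet (the wrist carries only its weight). I'll lower it gently.

>>> drive_tool:
  deltas:
    - {"hand":0.3,"offset":[0,0,-0.1],"angular":[0,0,0]}
    - {"hand":0.3,"offset":[0,0,-0.15],"angular":[0,0,0]}

```text
time: 5.0
tool_pos: [0.5704, 0.0514, 0.0372]
tcp_rot: [1.871, 2.523, 0.001]
wrist_force: [-1.4, 0.3, 5.0]
width: 0.46
```

>>> drive_tool:
  deltas:
    - {"hand":0.55,"offset":[0,0,0.05],"angular":[0,0,0]}
    - {"hand":0.7,"offset":[0,0,0.05],"angular":[0,0,0]}
    - {"hand":0.8,"offset":[0,0,0.05],"angular":[0,0,0]}
    - {"hand":0.8,"offset":[0,0,0.05],"angular":[0,0,0]}
    - {"hand":0.8,"offset":[0,0,3],"angular":[0,0,0]}
    - {"hand":0.8,"offset":[0,0,8],"angular":[0,0,0]}
    - {"hand":1,"offset":[0,0,14],"angular":[0,0,0]}
    - {"hand":1,"offset":[0,0,20],"angular":[0,0,0]}

```text
time: 6.0
tool_pos: [0.5696, 0.0514, 0.2383]
tcp_rot: [-1.871, -2.523, 0.0]
wrist_force: [1.0, 0.1, 0.5]
width: 1.002
```

```bash
python3 - <<'E'
from h import *
c=shot('wrist','w3.png'); s=bot.read_state(); print(s['tool_pos'],s['time'],s['width'],s['wrist_force'])
t=shot('top','t3.png')
f=t['frame'][135:215,240:370]; f=cv2.resize(f,None,fx=4,fy=4,interpolation=cv2.INTER_CUBIC)
o=c['frame'].copy(); cv2.imwrite('pics/m3.png',np.vstack([cv2.resize(o,(520,325)),f[:, :520]]))
E
```

```text
[0.57458047 0.05162268 0.2488159 ] 6.05 0.9986548278272116 [ 2.6516104  -0.20250577  6.1714259 ]
```

View pics/m3.png

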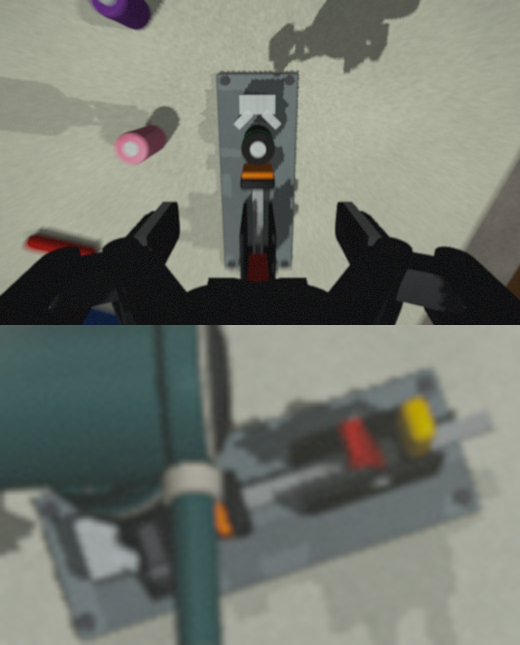

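The roller stands upright in the nest, centred on the V (core at (258,150) in the upper picture). Next I'll turn 90° and move above the trigger.

>>> drive_tool:
  deltas:
    - {"hand":1,"offset":[0.5,-1.5,0],"angular":[0,0,-10]}
    - {"hand":1,"offset":[1,-3.5,0],"angular":[0,0,-20]}
    - {"hand":1,"offset":[1.6,-5.5,0],"angular":[0,0,-30]}
    - {"hand":1,"offset":[2.2,-7.5,0],"angular":[0,0,-40]}
    - {"hand":1,"offset":[2.8,-9.5,0],"angular":[0,0,-50]}
    - {"hand":1,"offset":[3.4,-11.5,0],"angular":[0,0,-60]}
    - {"hand":1,"offset":[4,-13.5,0],"angular":[0,0,-70]}
    - {"hand":1,"offset":[4.4,-15,0],"angular":[0,0,-80]}

```text
time: 7.1
tool_pos: [0.614, -0.0994, 0.236]
tcp_rot: [-3.058, -0.72, 0.001]
wrist_force: [0.6, -0.4, 0.3]
width: 1.002
```

>>> drive_tool:
  deltas:
    - {"hand":1,"offset":[0,0,0],"angular":[0,0,-10]}
    - {"hand":1,"offset":[0,0,0],"angular":[0,0,-10]}
    - {"hand":1,"offset":[0,0,0],"angular":[0,0,-10]}

```text
time: 7.48
tool_pos: [0.6139, -0.0984, 0.2364]
tcp_rot: [-3.107, -0.466, 0.001]
wrist_force: [-0.6, -0.1, -0.4]
width: 0.998
```

```bash
python3 - <<'E'
from h import *
s=bot.read_state(); print(s['tool_pos'],s['tcp_rot'],s['time'],s['width'],s['wrist_force'])
c=shot('wrist','w4.png')
E
```

```text
[ 0.61385941 -0.09841994  0.23637103] [-3.10667439e+00 -4.65548123e-01  8.49494992e-04] 7.475 0.9978279905269583 [-0.57378365 -0.05424781 -0.38206712]
```

View pics/w4.png

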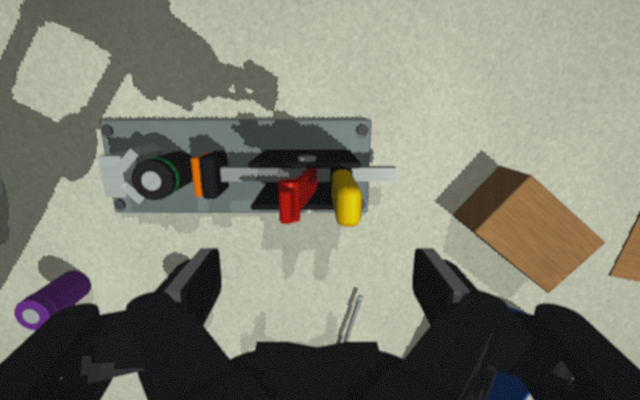

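The wrist view shows the yellow handle top spanning u 337–361 with its near edge at row 224. The red trigger's finger rest spans u 280–298 with its near edge at row 222.

```bash
python3 - <<'E'
from h import *
c=np.load('pics/w4.png.npz')
x=np.array([np.cos(1.8663),np.sin(1.8663)]);y=np.array([-x[1],x[0]])
tcp=bot.read_state()['tool_pos'][:2]
hb=ray(c,(361,210),.17)[:2]; hf=ray(c,(337,210),.17)[:2]; tf=ray(c,(280,210),.16)[:2]; bot_=ray(c,(349,224),.17)[:2];tb=ray(c,(289,222),.16)[:2]
for n,p in(('handle back',hb),('handle front',hf),('trig front',tf)): print(n,p,'clamp-x rel tcp',(p-tcp)@x)
print('y of edges rel tcp',(bot_-tcp)@y,(tb-tcp)@y)
print('prior', [(np.array([.58095,.01322])+x*k-tcp)@x for k in(-.145,-.085)],(np.array([.58095,.01322])-tcp)@y)
E
```

```text
handle back [ 0.62399742 -0.12816269] clamp-x rel tcp -0.03145556950189674
handle front [ 0.61917489 -0.11250075] clamp-x rel tcp -0.015068059185321218
trig front [ 0.60431421 -0.07511934] clamp-x rel tcp 0.02502082372565051
y of edges rel tcp 0.009192015830963905 0.011477978217284255
prior [np.float64(-0.028664686207700452), np.float64(0.03133531379229951)] -0.0009798043024305024
```

>>> drive_tool:
  deltas:
    - {"hand":1,"offset":[0.3,0.1,-4],"angular":[0,0,0]}
    - {"hand":1,"offset":[0.3,0.1,-8],"angular":[0,0,0]}
    - {"hand":1,"offset":[0.3,0.1,-10.5],"angular":[0,0,0]}
    - {"hand":1,"offset":[0.3,0.1,-10.8],"angular":[0,0,0]}
    - {"hand":0.75,"offset":[0.3,0.1,-10.8],"angular":[0,0,0]}
    - {"hand":0.75,"offset":[0.3,0.1,-10.8],"angular":[0,0,0]}
  force: 20

```text
time: 8.28
tool_pos: [0.6184, -0.0978, 0.1308]
tcp_rot: [3.106, 0.461, 0.005]
wrist_force: [0.1, 0.3, 0.9]
width: 0.751
```

>>> drive_tool:
  deltas:
    - {"hand":0.65,"offset":[0.1,-0.3,0],"angular":[0,0,0]}
    - {"hand":0.65,"offset":[0.1,-0.3,0],"angular":[0,0,0]}

```text
time: 8.52
tool_pos: [0.619, -0.1006, 0.1302]
tcp_rot: [3.108, 0.46, 0.004]
wrist_force: [0.8, 0.6, 1.6]
width: 0.651
```

>>> drive_tool:
  deltas:
    - {"hand":0.6,"offset":[0.06,-0.2,0],"angular":[0,0,0]}
    - {"hand":0.55,"offset":[0.12,-0.4,0],"angular":[0,0,0]}
    - {"hand":0.5,"offset":[0.18,-0.6,0],"angular":[0,0,0]}
    - {"hand":0.44,"offset":[0.2,-0.7,0],"angular":[0,0,0]}
    - {"hand":0.44,"offset":[0.2,-0.7,0],"angular":[0,0,0]}

```text
time: 9.15
tool_pos: [0.6215, -0.1081, 0.1324]
tcp_rot: [3.106, 0.461, 0.006]
wrist_force: [-4.0, -0.2, 13.3]
width: 0.462
```

```bash
python3 - <<'E'
from h import *
s=bot.read_state(); print(s['tool_pos'],s['wrist_force'],s['torque'],s['width'])
c=shot('wrist','w5.png'); cv2.imwrite('pics/w5c.png',cv2.resize(c['frame'],(480,300)))
E
```

```text
[ 0.62152745 -0.10813711  0.13237913] [-4.04116318 -0.19748272 13.27350639] [0.26506644 0.60736092 0.00942455] 0.4618102679665949
```

View pics/w5c.png

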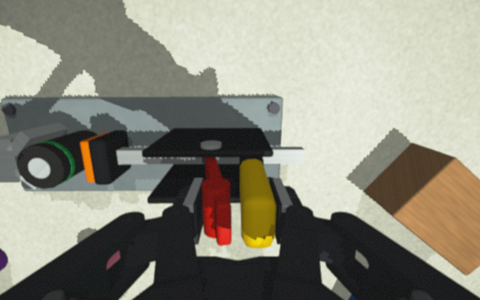

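The squeeze reached the stop (39 mm opening), with balanced side forces of about 0 N along the clamp. The pad has advanced. I'll release and squeeze again, easing z to take off the drag.

>>> drive_tool:
  deltas:
    - {"hand":0.6,"offset":[-0.2,0.5,0.2],"angular":[0,0,0]}
    - {"hand":0.77,"offset":[-0.3,1.0,0],"angular":[0,0,0]}
    - {"hand":0.77,"offset":[-0.3,1.0,0],"angular":[0,0,0]}
    - {"hand":0.65,"offset":[-0.2,0.7,0],"angular":[0,0,0]}
    - {"hand":0.58,"offset":[-0.14,0.45,0],"angular":[0,0,0]}
    - {"hand":0.51,"offset":[-0.07,0.2,0.1],"angular":[0,0,0]}
    - {"hand":0.44,"offset":[0,0,0.2],"angular":[0,0,0]}
    - {"hand":0.44,"offset":[0,0,0.2],"angular":[0,0,0]}
  force: 20

```text
time: 10.2
tool_pos: [0.6201, -0.1086, 0.1319]
tcp_rot: [3.107, 0.46, -0.0]
wrist_force: [-2.5, -2.0, 7.2]
width: 0.462
```

```bash
cat >> h.py <<'E'
def pad(c):
    h=cv2.cvtColor(np.array(c['frame']),cv2.COLOR_BGR2HSV); m=cv2.inRange(h,(8,170,90),(20,255,255)); m[:,250:]=0
    v,u=np.nonzero(m); x=np.array([np.cos(1.8663),np.sin(1.8663)])
    return (ray(c,(u.mean(),v.mean()),.062)[:2]-np.array([.58095,.01322]))@x, len(u)
E
python3 - <<'E'
from h import *
s=bot.read_state(); print(s['tool_pos'],s['wrist_force'],s['width'])
for n in('w4','w5'): print(n,pad(np.load(f'pics/{n}.png.npz')))
print(pad(shot('wrist','w6.png')))
E
```

```text
[ 0.62008869 -0.10856566  0.13192151] [-2.52205905 -2.0413295   7.21134025] 0.4615567149930128
w4 (np.float64(0.0032652339659273535), 326)
w5 (np.float64(0.00976819623694227), 699)
(np.float64(0.01780467897445338), 697)
```

>>> drive_tool:
  deltas:
    - {"hand":0.6,"offset":[-0.2,0.5,0.1],"angular":[0,0,0]}
    - {"hand":0.77,"offset":[-0.3,1.0,-0.1],"angular":[0,0,0]}
    - {"hand":0.77,"offset":[-0.3,1.0,-0.1],"angular":[0,0,0]}
    - {"hand":0.65,"offset":[-0.2,0.7,-0.1],"angular":[0,0,0]}
    - {"hand":0.58,"offset":[-0.14,0.45,-0.1],"angular":[0,0,0]}
    - {"hand":0.51,"offset":[-0.07,0.2,0],"angular":[0,0,0]}
    - {"hand":0.44,"offset":[0,0,0.1],"angular":[0,0,0]}
    - {"hand":0.44,"offset":[0,0,0.1],"angular":[0,0,0]}
  force: 20

```text
time: 11.25
tool_pos: [0.6204, -0.1085, 0.1333]
tcp_rot: [3.107, 0.461, 0.001]
wrist_force: [-2.9, -1.6, 7.4]
width: 0.46
```

```bash
python3 - <<'E'
from h import *
s=bot.read_state(); print(s['tool_pos'],s['wrist_force'],s['width'])
print(pad(shot('wrist','w7.png')))
E
```

```text
[ 0.62035935 -0.10846668  0.13327304] [-2.85609183 -1.64162906  7.3591435 ] 0.45959796536210185
(np.float64(0.025872775939585185), 678)
```

Now near the pinch, so I'll split the squeeze in two and check the width and forces between the halves.

>>> drive_tool:
  deltas:
    - {"hand":0.6,"offset":[-0.2,0.5,0.1],"angular":[0,0,0]}
    - {"hand":0.77,"offset":[-0.3,1.0,-0.1],"angular":[0,0,0]}
    - {"hand":0.77,"offset":[-0.3,1.0,-0.1],"angular":[0,0,0]}
    - {"hand":0.65,"offset":[-0.2,0.7,-0.1],"angular":[0,0,0]}
    - {"hand":0.6,"offset":[-0.16,0.53,-0.1],"angular":[0,0,0]}
    - {"hand":0.57,"offset":[-0.13,0.43,-0.1],"angular":[0,0,0]}
    - {"hand":0.54,"offset":[-0.1,0.33,0],"angular":[0,0,0]}
    - {"hand":0.54,"offset":[-0.1,0.33,0],"angular":[0,0,0]}
  force: 20

```text
time: 12.3
tool_pos: [0.6194, -0.1051, 0.1333]
tcp_rot: [3.107, 0.46, 0.001]
wrist_force: [-1.6, -4.1, 7.0]
width: 0.545
```

>>> drive_tool:
  deltas:
    - {"hand":0.51,"offset":[0.03,-0.1,0],"angular":[0,0,0]}
    - {"hand":0.49,"offset":[0.06,-0.18,0.1],"angular":[0,0,0]}
    - {"hand":0.49,"offset":[0.06,-0.18,0.1],"angular":[0,0,0]}

```text
time: 12.68
tool_pos: [0.62, -0.1072, 0.1339]
tcp_rot: [3.106, 0.461, 0.001]
wrist_force: [-2.1, -4.2, 6.1]
width: 0.491
```

```bash
python3 - <<'E'
from h import *
s=bot.read_state(); print(s['tool_pos'],s['wrist_force'],s['width'])
print(pad(shot('wrist','w8.png')))
E
```

```text
[ 0.62002195 -0.10716816  0.1339357 ] [-2.12501475 -4.23407332  6.08938374] 0.49054685993457187
(np.float64(0.031472483251733976), 526)
```

>>> drive_tool:
  deltas:
    - {"hand":0.47,"offset":[0.03,-0.08,0],"angular":[0,0,0]}
    - {"hand":0.45,"offset":[0.05,-0.15,0],"angular":[0,0,0]}
    - {"hand":0.45,"offset":[0.05,-0.15,0],"angular":[0,0,0]}

```text
time: 13.1
tool_pos: [0.6204, -0.1085, 0.1343]
tcp_rot: [3.106, 0.461, 0.001]
wrist_force: [-2.8, -2.7, 9.2]
width: 0.46
```

>>> drive_tool:
  deltas:
    - {"hand":0.6,"offset":[-0.2,0.5,0],"angular":[0,0,0]}
    - {"hand":0.77,"offset":[-0.3,1.0,-0.2],"angular":[0,0,0]}
    - {"hand":0.77,"offset":[-0.3,1.0,-0.2],"angular":[0,0,0]}
    - {"hand":0.65,"offset":[-0.2,0.7,-0.2],"angular":[0,0,0]}
    - {"hand":0.6,"offset":[-0.16,0.53,-0.2],"angular":[0,0,0]}
    - {"hand":0.57,"offset":[-0.13,0.43,-0.1],"angular":[0,0,0]}
    - {"hand":0.54,"offset":[-0.1,0.33,-0.1],"angular":[0,0,0]}
    - {"hand":0.54,"offset":[-0.1,0.33,-0.1],"angular":[0,0,0]}
  force: 20

```text
time: 14.1
tool_pos: [0.6192, -0.104, 0.1328]
tcp_rot: [-3.107, -0.46, -0.0]
wrist_force: [-2.4, -3.1, 7.6]
width: 0.569
```

```bash
python3 - <<'E'
from h import *
s=bot.read_state(); print(s['tool_pos'],s['wrist_force'],s['width'])
print(pad(shot('wrist','w9.png')))
E
```

```text
[ 0.61920742 -0.10396461  0.13283319] [-2.35123975 -3.13562306  7.60990395] 0.5690711997339041
(np.float64(0.0319156269784533), 526)
```

The trigger stalled at width 0.569 (commanded 0.54), so the roller is pinched. I'll command it further shut at the same 20 N limit, without moving the arm, to see that it really is stalled.

>>> drive_tool:
  deltas:
    - {"hand":0.5,"offset":[0,0,0],"angular":[0,0,0]}
    - {"hand":0.46,"offset":[0,0,0.1],"angular":[0,0,0]}
    - {"hand":0.46,"offset":[0,0,0.1],"angular":[0,0,0]}
    - {"hand":0.46,"offset":[0,0,0.1],"angular":[0,0,0]}
  force: 20

```text
time: 14.65
tool_pos: [0.6194, -0.1046, 0.1331]
tcp_rot: [3.107, 0.461, 0.001]
wrist_force: [-1.3, -1.6, 3.1]
width: 0.555
```

```bash
python3 - <<'E'
from h import *
s=bot.read_state(); print(s['tool_pos'],s['wrist_force'],s['width'])
print(pad(shot('wrist','w10.png')))
E
```

```text
[ 0.61938719 -0.1046026   0.13305902] [-1.26073701 -1.59822534  3.14369838] 0.5550292677636
(np.float64(0.032054992576464575), 517)
```

It stalled firmly at 20 N with balanced wrist forces. I'll release fully, then do one confirming squeeze at 23 N (about 20 N at the pad, well under 35) to make the held force certain.

>>> drive_tool:
  deltas:
    - {"hand":0.65,"offset":[-0.1,0.35,0],"angular":[0,0,0]}
    - {"hand":0.78,"offset":[-0.2,0.65,-0.1],"angular":[0,0,0]}
    - {"hand":0.78,"offset":[-0.2,0.65,-0.1],"angular":[0,0,0]}
    - {"hand":0.68,"offset":[-0.15,0.5,-0.1],"angular":[0,0,0]}
    - {"hand":0.63,"offset":[-0.1,0.35,-0.1],"angular":[0,0,0]}
    - {"hand":0.6,"offset":[-0.06,0.2,0],"angular":[0,0,0]}
    - {"hand":0.58,"offset":[-0.06,0.2,0],"angular":[0,0,0]}
    - {"hand":0.56,"offset":[-0.06,0.2,0],"angular":[0,0,0]}
  force: 23

```text
time: 15.7
tool_pos: [0.6192, -0.1036, 0.1339]
tcp_rot: [3.106, 0.46, 0.002]
wrist_force: [-1.0, -5.4, 6.3]
width: 0.579
```

>>> drive_tool:
  deltas:
    - {"hand":0.52,"offset":[0,0,0],"angular":[0,0,0]}
    - {"hand":0.5,"offset":[0,0,0],"angular":[0,0,0]}
    - {"hand":0.5,"offset":[0,0,0],"angular":[0,0,0]}
  force: 23

```text
time: 16.08
tool_pos: [0.6192, -0.1039, 0.134]
tcp_rot: [3.105, 0.46, 0.002]
wrist_force: [-1.8, -7.0, 6.0]
width: 0.572
```

```bash
python3 - <<'E'
from h import *
s=bot.read_state(); print(s['tool_pos'],s['wrist_force'],s['width'])
print(pad(shot('wrist','w11.png')))
E
```

```text
[ 0.61922193 -0.10390384  0.13400513] [-1.76178834 -7.04690584  6.03770574] 0.5720359916959609
(np.float64(0.032052089145649484), 515)
```

It stalled in the same place and the jaw did not advance. I'll let go and retreat straight up.

>>> drive_tool:
  deltas:
    - {"hand":0.7,"offset":[-0.1,0.3,0],"angular":[0,0,0]}
    - {"hand":0.85,"offset":[-0.2,0.5,0],"angular":[0,0,0]}
    - {"hand":1,"offset":[-0.2,0.5,0],"angular":[0,0,0]}
    - {"hand":1,"offset":[-0.2,0.5,0],"angular":[0,0,0]}
    - {"hand":1,"offset":[-0.2,0.5,3],"angular":[0,0,0]}
    - {"hand":1,"offset":[-0.2,0.5,7],"angular":[0,0,0]}
    - {"hand":1,"offset":[-0.2,0.5,11],"angular":[0,0,0]}
    - {"hand":1,"offset":[-0.2,0.5,11],"angular":[0,0,0]}

```text
time: 17.12
tool_pos: [0.6194, -0.0978, 0.2479]
tcp_rot: [3.105, 0.46, 0.013]
wrist_force: [0.2, -0.4, 0.1]
width: 1.0
```

```bash
python3 - <<'E'
from h import *
s=bot.read_state(); print(s['tool_pos'],s['wrist_force'],s['width'],s['time'])
c=shot('wrist','w12.png'); print(pad(c))
cv2.imwrite('pics/w12c.png',cv2.resize(c['frame'][60:300,40:460],None,fx=1.9,fy=1.9,interpolation=cv2.INTER_CUBIC))
E
```

```text
[ 0.61940995 -0.09783675  0.24794119] [ 0.21854316 -0.35757204  0.06708714] 0.9995503704127234 17.125
(np.float64(0.030323757153759588), 265)
```

View pics/w12c.png

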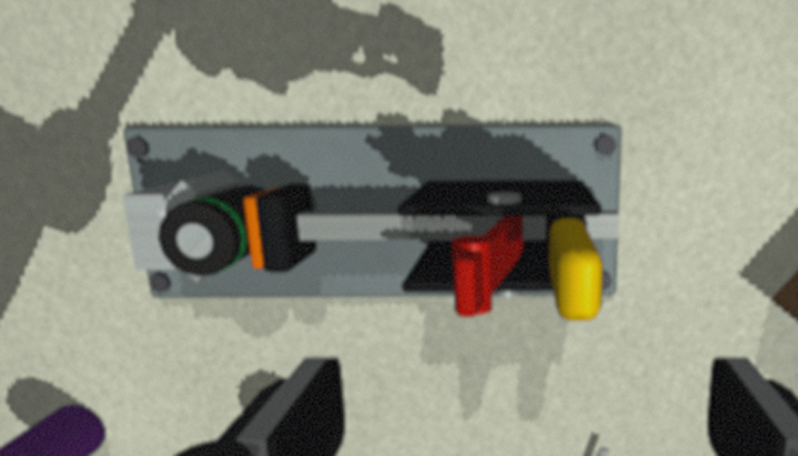

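The view shows the roller home in the V (core at (194,239)), the pad pressed against it, and the trigger back at rest. The confirming squeeze was off-balance, with more force on the handle than on the trigger. There's time to repeat it, better centred, at 23 N.

>>> drive_tool:
  deltas:
    - {"hand":1,"offset":[0,0,-4],"angular":[0,0,0]}
    - {"hand":1,"offset":[0,0,-8],"angular":[0,0,0]}
    - {"hand":1,"offset":[0,0,-11],"angular":[0,0,0]}
    - {"hand":0.85,"offset":[0,0,-11.4],"angular":[0,0,0]}
    - {"hand":0.72,"offset":[0,-0.1,-11.4],"angular":[0,0,0]}
    - {"hand":0.65,"offset":[0,-0.3,-11.4],"angular":[0,0,0]}
    - {"hand":0.6,"offset":[0.05,-0.5,-11.3],"angular":[0,0,0]}
    - {"hand":0.57,"offset":[0.05,-0.58,-11.3],"angular":[0,0,0]}
  force: 23

```text
time: 18.18
tool_pos: [0.6183, -0.104, 0.1316]
tcp_rot: [3.106, 0.46, 0.004]
wrist_force: [0.6, -4.2, 0.3]
width: 0.575
```

>>> drive_tool:
  deltas:
    - {"hand":0.54,"offset":[0,-0.05,0.05],"angular":[0,0,0]}
    - {"hand":0.5,"offset":[0.02,-0.1,0.1],"angular":[0,0,0]}
    - {"hand":0.5,"offset":[0.02,-0.1,0.1],"angular":[0,0,0]}
  force: 23

```text
time: 18.55
tool_pos: [0.6191, -0.1067, 0.1324]
tcp_rot: [3.103, 0.46, 0.006]
wrist_force: [2.7, -14.9, -3.0]
width: 0.51
```

```bash
python3 - <<'E'
from h import *
s=bot.read_state(); print(s['tool_pos'],s['wrist_force'],s['width'])
print(pad(shot('wrist','w13.png')))
s=bot.read_state(); print(s['tool_pos'],s['wrist_force'],s['width'])
for i in (9,10,11,13):
    f=np.load(f'pics/w{i}.png.npz'); print(i, proj(f,[.5687,.0534,.062]).round(1), np.round(pad(f)[0],5))
E
```

```text
[ 0.61909359 -0.10665996  0.13241118] [  2.74378065 -14.94066359  -2.96235849] 0.5097412979236503
(np.float64(0.032086753647939587), 504)
[ 0.61919512 -0.10697305  0.13248768] [  2.94147545 -11.44457256  -1.41321875] 0.5056781739631769
9 [ 78.7 212.8] 0.03192
10 [ 77.6 212.7] 0.03205
11 [ 79.1 212.7] 0.03205
13 [ 72.7 212.4] 0.03209
```

>>> drive_tool:
  deltas:
    - {"hand":0.48,"offset":[0.03,-0.1,0],"angular":[0,0,0]}
    - {"hand":0.46,"offset":[0.05,-0.15,0],"angular":[0,0,0]}
    - {"hand":0.46,"offset":[0.05,-0.15,0],"angular":[0,0,0]}
    - {"hand":0.46,"offset":[0.05,-0.15,0],"angular":[0,0,0]}
  force: 23

```text
time: 19.1
tool_pos: [0.6194, -0.1076, 0.1327]
tcp_rot: [3.104, 0.46, 0.005]
wrist_force: [0.6, -7.8, 0.6]
width: 0.49
```

```bash
python3 - <<'E'
from h import *
s=bot.read_state(); print(s['tool_pos'],s['wrist_force'],s['width'])
print(pad(shot('wrist','w14.png')))
E
```

```text
[ 0.61935111 -0.10759231  0.13269362] [ 0.57764323 -7.80768368  0.61083596] 0.48990942484563993
(np.float64(0.032589179243740496), 460)
```

It stalled at 0.49, with the pad about 0.5 mm further in, so it is now squeezed harder than before. I'll release, retreat and check.

>>> drive_tool:
  deltas:
    - {"hand":0.6,"offset":[-0.15,0.4,0],"angular":[0,0,0]}
    - {"hand":0.8,"offset":[-0.25,0.9,0],"angular":[0,0,0]}
    - {"hand":1,"offset":[-0.25,0.9,0],"angular":[0,0,0]}
    - {"hand":1,"offset":[-0.25,0.9,0],"angular":[0,0,0]}
    - {"hand":1,"offset":[-0.25,0.9,3],"angular":[0,0,0]}
    - {"hand":1,"offset":[-0.25,0.9,7],"angular":[0,0,0]}
    - {"hand":1,"offset":[-0.25,0.9,11],"angular":[0,0,0]}
    - {"hand":1,"offset":[-0.25,0.9,11],"angular":[0,0,0]}

```text
time: 20.15
tool_pos: [0.618, -0.097, 0.246]
tcp_rot: [3.105, 0.461, 0.013]
wrist_force: [0.9, -0.3, 0.3]
width: 1.002
```

```bash
python3 - <<'E'
from h import *
s=bot.read_state(); print(s['tool_pos'],s['wrist_force'],s['width'],s['time'])
c=shot('wrist','w15.png'); print(pad(c))
cv2.imwrite('pics/w15c.png',cv2.resize(c['frame'][60:300,40:460],None,fx=1.5,fy=1.5,interpolation=cv2.INTER_CUBIC))
E
```

```text
[ 0.61804771 -0.09697068  0.24601663] [ 0.89396264 -0.33814273  0.25788719] 1.0015151059500718 20.15
(np.float64(0.0304684645251896), 261)
```

View pics/w15c.png

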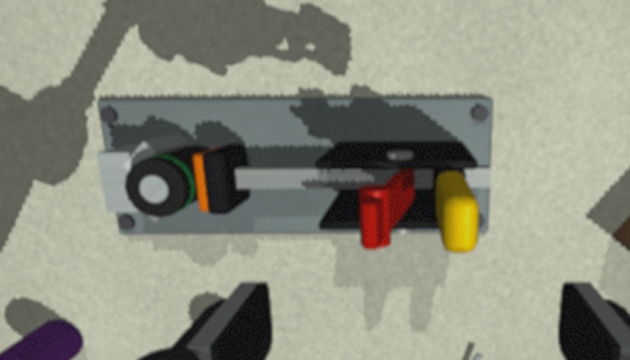

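```bash
python3 -c "
from workcell import bot
print(bot.finish_job())"
```

```text
the job is handed in; nothing more can be done
None
```

I stood the black roller on the nest, let go of it, and squeezed the trigger until the jaw pinched it in the V-block. I then released the clamp and handed the job in at about 20 s of the 61 s limit. No verdict is reported.

- **Squeezes:** four ran the trigger to its stop, with grip set to 20 N. The fifth stalled at 20 N. Two more at 23 N also stalled.
- **Last look:** the final wrist picture shows the roller upright in the V-block with the pad against it and the trigger back at rest. The hand was clear above the clamp and wrist force was about 0. I saw no bystander moved.
- **Pad force:** I could not measure it. I estimate about 13–16 N held, because the trigger took roughly 19 N at each stall.
- **What disagreed:**
  - The stalls came at different trigger positions (opening 0.555, 0.572 and 0.49).
  - The two 23 N squeezes pressed 6–8 N harder on the handle than on the trigger at the stall.
  - The last squeeze seemed to push the pad about 0.5 mm further, though only about 0.15 mm showed after release.

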